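# Move a tea light onto its dish with tongs

### The arm

A 6-joint arm with a two-finger parallel gripper is mounted at the origin on a cart in front of the work surface, level with it; the furniture and walls round the work are solid. World frame = base frame: x ahead of the robot, y to its left, z up, the work surface at z = 0. Lengths are in m, angles in degrees, forces in N, time in s.
With the tool pointing down it reaches from about 0.425 to 0.95 m from the base axis. Payload 14.7 kg.
Tool frame: the origin (TCP) lies at the very end of the fingers, on their centre line; the grasp point (between the pads) lies 19 mm behind it; z points along the fingers, y is the line along which they close (so a half turn about z gives the same grasp; the last joint's range is limited). The gripper opens to 85 mm and grips with 20 to 120 N. Pads are 22 mm wide; open, the fingers measure 114 mm over their backs; the gripper's body (76 mm by 85 mm) begins 54 mm behind the grasp point. The pads swing forward as they close: fully open they stand 13 mm farther back than shut.
Start: joints at [-2.67, 27.513, 91.461, -0, 61.026, -2.67], TCP at [0.65, 0, 0.231] pointing down, gripper open.
Joint ranges: [-157.49, 157.49], [-46.99, 117.5], [13.45, 153.17], [-89.5, 269.5], [5.16, 153.95], [-167.48, 167.48]. Speed limits (degrees/s): [108.29, 108.29, 136.94, 172.46, 172.46, 172.46].

### API

Orientations are given as a 3x3 rotation matrix whose columns are the frame's x, y, z axes.
In Python, from cell import * gives the robot as it stands. The module is installed in compiled form; this text tells all that it offers.
- The arm moves only by the tool carry_out, never from a script. Its arguments are lists of equal length, an entry for each row: "slide": the shift along the tool's x, y, z as a fraction of full scale, a list of three; "dr": the turn, a rotation vector about the tool's x, y, z as a fraction of full scale, a list of three. In form: {"slide": [[dx, dy, dz], ...], "dr": [[wx, wy, wz], ...]}. A call has 1 to 10 rows; each row shifts and turns the commanded pose from where the row before left it, along the tool's axes as they then stand; what a row does not reach is not made up. Full scale, the value 1, is 0.8 m for a shift and 45 degrees for a turn. A row lasts 1/10 s, in which the tool goes at most 50 mm and 8.59 degrees, less where a joint would pass 70% of its speed; a pose out of reach is approached as far as the arm can. A call with a number of a shift or a turn outside -1 to 1 is refused whole. A call with a gripper value outside its range is refused whole. "claw" is the closure in counts, from 0 (fully open) to 255 (shut), set as the call begins (left out, the last holds). The fingers move at their own pace and stop on an object; "grip_force" is the grip in N (left out, the last holds). Time passes only in rows, so rows that do not move let the fingers close. It gives the time, the measured TCP pose, the force, the opening and the grip force at its end, in the units of the state.
- get_state(): the state, without advancing time (a new reading comes with each control period).
- read_camera(name): name is "scene" or "side" or "wrist"; returns the picture (400x640x3 uint8, red, green, blue); there is no depth.
- camera_model(name): a dict with "K" (3x3 intrinsics, pixels), "dist_coeffs" ([k1, k2, p1, p2, k3] as OpenCV has them; the pictures are not rectified), "R" (3x3) and "t" (3): a world point X has camera coordinates R X + t. Camera axes: x right, y down, z forward; pixel columns grow to the right and rows downward; lengths in m; the calibration is good to about 2 mm. A picture is of the moment at which its call begins: read the wrist's pose just before it. camera_model takes no time and is no camera call; for the wrist camera it gives the pose at the moment of the call.
- finish_job(): hands the job in; it is judged then, once.
The state is a dict: "t": time; "qpos": joint angles; "joint_velocities": joint speeds; "joint_efforts": joint torques, N m; "ee_pos": TCP position; "tool_rot": TCP orientation; "ft_force": force on the tool from outside, world axes, zero at the start; "moment": the same for the moment, N m; "gripper_width": finger opening in m; "grasp_force": force on a finger pad.
Only numpy, scipy, OpenCV 4.12 (cv2) and the standard library are available. Lean on these libraries where they do the work, as an engineer would, in place of code of your own. Each camera call takes 0.05 s, during which the arm holds its last target. There are 200 camera calls.

### The job

Take the red-jawed sprung tongs from their wooden holder and use them, never the gripper's own fingers, to lift the tea light off the worktop. Lower it into the middle of the cream ceramic dish, release it there right way up, then stand the tongs back upright in their holder and let go.

Things in the scene. Friction and masses are not known exactly. Their poses are not given: they have to be found in the camera images.
- tongs: Steel tongs, 110 mm tall, 80 g, upright in the holder: bow on top, arms spreading along y. Origin: midway between the jaw tips, level with them when sprung open; z up. Squeeze the two red grip bars (round, 12 mm thick, 28 mm long along x, centres 63 mm above the origin, 54 mm across outsides) along y from above; the bow ends 47 mm above them. Jaws: red paddles 24 wide, 27 tall, 3 thick.
- tongs_left (a joint): Squeeze of the tongs, rad per arm (both move alike): 0 sprung open, bars 54 mm across outsides, jaw tips 72 mm apart inside, 78 outside; 0.05 bars 50 mm, jaws 62 apart, springs press 4 N a finger, enough to carry the tongs; 0.165 bars 41 mm, jaws parallel, 38 apart, 9 N; 0.23 stop, bars 36 mm, jaws 25 apart. Squeezing sinks the tips 1 to 2 mm below the bars' level. Springs open when let out.
- tea_light: Tea light: a round candle in a plain silvery-white cup, 38 mm in diameter, 16 mm tall, 18 g, flat on the worktop. Origin: centre of its underside; z up when it is right way up.
- dish: Round shallow cream ceramic dish, loose, 112 mm in diameter, 15 mm tall at the rim; the middle (about 40 mm across) is flat, 6 mm above the worktop, and from there it slopes up to the rim. Origin: centre of its underside; z up.
- holder: Holder of the tongs: an open box of pale wood, fixed, 56 mm (x) by 112 mm (y) outside and 32 mm tall, walls and floor 6 mm thick, so 44 by 100 mm inside. Origin: centre of its underside; y along the long side, the way the tongs' arms spread; z up.
Mind the look-alikes: they are no part of the job. Leave any orange look-alike of the tongs alone.

How it is judged (in metres and radians):
On the way, in this order (a step that is already met when the one before it is completed fails the run):
1. the tea light is lifted clear of the worktop in the tongs (height (world z) of tea_light above 0.03 m and contact force between tongs and tea_light above 0.2 N), for 0.2 s.
2. the tea light is lowered to within 25 mm of the middle of the dish and within about 20 mm of its floor, still in the tongs (horizontal distance between tea_light and dish below 0.025 m and z of tea_light in the frame of dish below 0.027 m and contact force between tongs and tea_light above 0.2 N), for 0.1 s.
3. the tea light is released in the dish (horizontal distance between tea_light and dish below 0.025 m and z of tea_light in the frame of dish below 0.015 m and contact force between tongs and tea_light below 0.05 N and contact force between dish and tea_light above 0.02 N), for 0.2 s.
At the end, for the whole second after the job is handed in: The tea light rests right way up (within about 11 degrees of the dish) in the dish, its centre within 25 mm of the dish's centre; the tongs stand upright (within 10 degrees) on the floor of their holder, within 20 mm of its centre; both are at rest and let go (horizontal distance between tea_light and dish below 0.025 m and z of tea_light in the frame of dish between 0 and 0.015 m and angle between the z axis of tea_light and the z axis of dish, either way round below 0.2 rad and angle between tea_light's own z axis and vertical below 0.25 rad and linear speed of each of tea_light, tongs below 0.02 m/s and horizontal distance between tongs and holder below 0.02 m and z of tongs in the frame of holder below 0.014 m and angle between tongs's own z axis and vertical below 0.17 rad); the robot touches nothing.
It fails at once if the gripper's fingers touch the tea light (contact force between the fingers and tea_light above 0.2 N).
It also fails if it takes over 72 s, if anything falls off the work surface, if the arm or the gripper's body presses on something with over 40 N, if the wrist force passes 120 N, or if a joint passes its speed limit or range.

## Working session

There is one attempt and no reset: what is moved stays moved. The work goes in short steps, Python scripts to look and compute and a tool call to move; the robot and the scene stay as the last step left them, time stands still between calls to the robot, and variables do not carry over. Pictures are saved under pics/ and viewed, at most 12 in all, crops included, and the job is handed in when it is done.

Besides the shell and the picture viewer there is one more tool, called by a JSON object that holds its "fn" and its "kwargs". carry_out: Moves the arm, as the interface text tells. Its arguments: {"type":"object","properties":{"slide":{"type":"array","items":{"type":"array","items":{"type":"number"}}},"dr":{"type":"array","items":{"type":"array","items":{"type":"number"}}},"claw":{"type":"number"},"grip_force":{"type":"number"}},"required":["slide","dr"]}

```bash
mkdir -p pics; python3 - <<'E'
from cell import *
import cv2,numpy as np
s=get_state();print(s)
for n in("scene","side","wrist"):
    im=read_camera(n);cv2.imwrite(f"pics/{n}0.png",im[:,:,::-1]);m=camera_model(n);print(n,m)
E
```

```text
{'t': 0.0, 'qpos': array([-2.66943546e+00,  2.75496825e+01,  9.14933708e+01, -2.71217861e-03,
        6.10256510e+01, -2.67067853e+00]), 'joint_velocities': array([-0.04754146,  0.04074471, -0.00602733, -0.04646958, -0.02551442,
       -0.01175289]), 'joint_efforts': array([ 2.41355090e-03, -9.50650907e+01, -4.30184269e+01, -5.27583288e-04,
        1.24796593e-02,  1.26860105e-04]), 'ee_pos': array([6.49594067e-01, 3.07164871e-05, 2.30676812e-01]), 'tool_rot': array([[-4.46424076e-05,  9.99999279e-01, -1.19974295e-03],
       [ 9.99999999e-01,  4.46598125e-05,  1.44803835e-05],
       [ 1.45339534e-05, -1.19974230e-03, -9.99999280e-01]]), 'ft_force': array([-0.24776644,  0.03632089, -0.74897267]), 'moment': array([ 0.01970633, -0.01625117,  0.00553434]), 'grasp_force': 0.0, 'gripper_width': 0.08555643223133773}
scene {'K': array([[396.93221595,   0.        , 326.82147004],
       [  0.        , 396.93221595, 201.33488243],
       [  0.        ,   0.        ,   1.        ]]), 'dist_coeffs': array([-0.02339267,  0.        ,  0.        ,  0.        ,  0.        ]), 'R': array([[-0.86163
[... 431 characters left out ...]
]), 'R': array([[-0.93301003, -0.35983144, -0.00369086],
       [-0.23467705,  0.61620758, -0.75180775],
       [ 0.2727984 , -0.70057801, -0.65937204]]), 't': array([0.60934775, 0.21336616, 0.88319972])}
wrist {'K': array([[324.25400927,   0.        , 318.69794263],
       [  0.        , 324.25400927, 202.17760985],
       [  0.        ,   0.        ,   1.        ]]), 'dist_coeffs': array([-0.05861941,  0.        ,  0.        ,  0.        ,  0.        ]), 'R': array([[ 9.99999539e-01,  5.80478347e-04, -7.65161750e-04],
       [ 7.75985750e-04, -9.57764752e-01,  2.87551870e-01],
       [-5.65927319e-04, -2.87552331e-01, -9.57764761e-01]]), 't': array([-0.65019505, -0.03888616,  0.37848509])}
```

View pics/scene0.png

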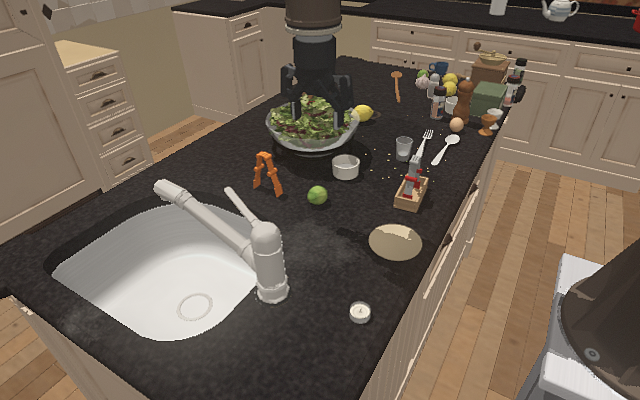

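View pics/side0.png

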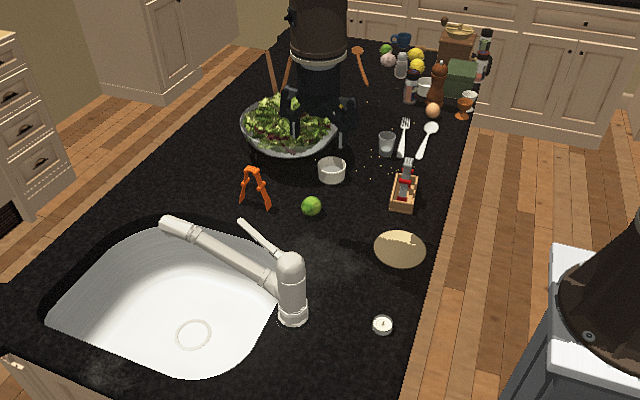

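The scene and side pictures show:
- **Tongs in the pale holder:** scene (411,190), side (404,192). They have red jaws and bars and stand in a wooden box, so they fit. The orange ones at scene (268,173) are the look-alike.
- **Tea light:** scene (360,312), side (382,325), a small white cup with a wick. The white ramekin at (345,167) is too big.
- **Dish:** scene (396,242), side (400,249).

Next I'll measure these and make one enlarged crop to confirm.

```bash
cat > h.py <<'E'
from cell import *
import cv2,numpy as np
def ray(n,px,m=None):
    m=m or camera_model(n)
    u=cv2.undistortPoints(np.array([[px]],float),m["K"],m["dist_coeffs"])[0,0]
    R=m["R"];return -R.T@m["t"],R.T@np.array([u[0],u[1],1])
def onz(n,px,z,m=None):
    c,d=ray(n,px,m);return c+d*(z-c[2])/d[2]
def proj(n,X,m=None):
    m=m or camera_model(n)
    return cv2.projectPoints(np.array(X,float).reshape(-1,3),cv2.Rodrigues(m["R"])[0],m["t"],m["K"],m["dist_coeffs"])[0][:,0]
E
python3 - <<'E'
from h import *
for nm,z,a,b in(("tea",.016,(360,310),(382,323)),("dish",.012,(396,242),(400,249)),("holderbase",.03,(411,192),(404,192))):
    print(nm,onz("scene",a,z).round(4),onz("side",b,z).round(4))
a=cv2.imread("pics/scene0.png");b=cv2.imread("pics/side0.png")
c=lambda i,x,y,w,h:cv2.resize(i[y:y+h,x:x+w],(400,300),interpolation=cv2.INTER_CUBIC)
o=np.vstack([np.hstack([c(a,372,145,80,60+6),c(b,364,150,80,66)]),np.hstack([c(a,340,215,120,120)[:, :],c(b,350,225,120,120)])])
cv2.imwrite("pics/crop1.png",o)
E
```

```text
tea [0.4472 0.1953 0.016 ] [0.448  0.1965 0.016 ]
dish [ 0.4617 -0.0028  0.012 ] [ 0.4615 -0.0018  0.012 ]
holderbase [ 0.4924 -0.1656  0.03  ] [ 0.4943 -0.171   0.03  ]
```

View pics/crop1.png

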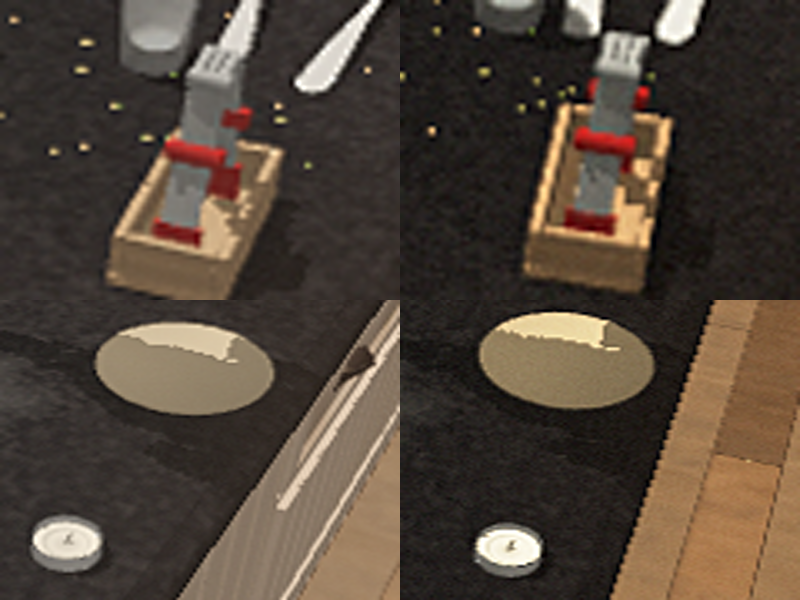

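View pics/wrist0.png

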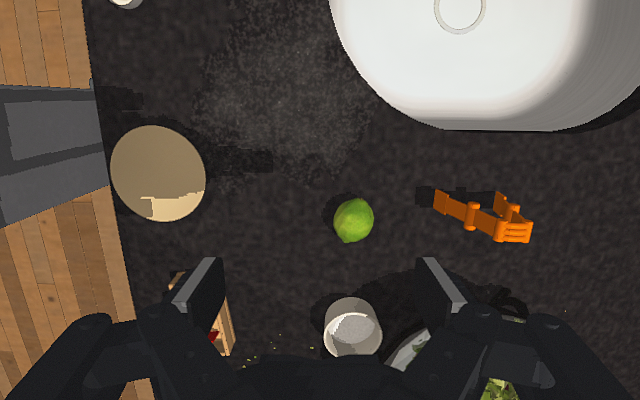

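The crop confirms the red-jawed tongs in the pale holder (arms along y), the dish and the tea light. Next I'll get the holder's yaw and the faucet's location.

```bash
python3 - <<'E'
from h import *
from scipy.optimize import least_squares
sc=np.array([(113,238),(232,262),(285,148),(183,135)])/[5,4.545]+[372,145]
sd=np.array([(130,235),(248,240),(272,118),(158,105)])/[5,4.545]+[364,150]
for n,P in(("scene",sc),("side",sd)):
    W=np.array([onz(n,p,.032) for p in P]);print(n,W[:,:2].round(3).tolist(),W[:,:2].mean(0).round(4))
    e=(W[2]-W[1])+(W[3]-W[0]);print("yaw of long",np.degrees(np.arctan2(e[0],-e[1])))
# faucet: base & triangulate top
print("faucet base",onz("scene",(272,297),0)[:2],onz("side",(293,322),0)[:2])
def tri(a,b):
    c1,d1=ray("scene",a);c2,d2=ray("side",b)
    A=np.stack([d1,-d2],1);l=np.linalg.lstsq(A,c2-c1,rcond=None)[0]
    p,q=c1+d1*l[0],c2+d2*l[1];return (p+q)/2,np.linalg.norm(p-q)
print("faucet top",tri((266,228),(291,258)))
print("handle end",tri((228,190),(241,222)))
# bow top centre: crop scene (215,62), side (625,48)
print("bow top",tri((372+215/5,145+62/4.545),(364+225/5,150+48/4.545)))
print("cam wrist",-camera_model("wrist")["R"].T@camera_model("wrist")["t"])
E
```

```text
scene [[0.517, -0.123], [0.462, -0.131], [0.475, -0.244], [0.524, -0.232]] [ 0.4945 -0.1826]
yaw of long 5.216116357136139
side [[0.516, -0.122], [0.464, -0.138], [0.475, -0.243], [0.531, -0.234]] [ 0.4965 -0.1841]
yaw of long 6.49954123947228
faucet base [0.60807726 0.23896676] [0.60664781 0.24284745]
faucet top (array([0.61175976, 0.22478861, 0.15749536]), np.float64(0.00030336095336170747))
handle end (array([0.72231115, 0.19067286, 0.17461897]), np.float64(0.0012825449299890975))
bow top (array([ 0.49515862, -0.17358879,  0.1189512 ]), np.float64(0.0031335103665721814))
cam wrist [0.65043912 0.0719679  0.37318396]
```

{"fn": "carry_out", "kwargs": {"slide": [[-0.0278,-0.0242,0],[-0.0278,-0.0242,0],[-0.0278,-0.0242,0],[-0.0278,-0.0242,0],[-0.0278,-0.0242,0],[-0.0278,-0.0242,0],[-0.0278,-0.0242,0],[-0.0278,-0.0242,0],[0,0,0],[0,0,0]], "dr": [[0,0,0],[0,0,0],[0,0,0],[0,0,0],[0,0,0],[0,0,0],[0,0,0],[0,0,0],[0,0,0.15],[0,0,0.15]], "claw": 0, "grip_force": 20}}

```text
t: 1.15
ee_pos: [0.4944, -0.1786, 0.2313]
tool_rot: [[0.239, 0.971, -0.0], [0.971, -0.239, 0.0], [0.0, -0.0, -1.0]]
ft_force: [0.0, -0.1, 0.2]
gripper_width: 0.085
grasp_force: 0.0
```

{"fn": "carry_out", "kwargs": {"slide": [[0,0,0],[0,0,0],[0,0,0],[0,0,0],[0,0,0],[0,0,0],[0,0,0],[0,0,0],[0,0,0],[0,0,0]], "dr": [[0,0,0.17],[0,0,0.17],[0,0,0.17],[0,0,0.17],[0,0,0.17],[0,0,0.17],[0,0,0.17],[0,0,0.17],[0,0,0.17],[0,0,0.0144]]}}

```text
t: 2.15
ee_pos: [0.495, -0.1778, 0.2312]
tool_rot: [[0.993, 0.119, -0.0], [0.119, -0.993, 0.0], [-0.0, -0.0, -1.0]]
ft_force: [-0.1, 0.1, -0.2]
gripper_width: 0.0851
grasp_force: 0.0
```

```bash
python3 - <<'E'
from h import *
import pickle
s=get_state();m=camera_model("wrist");im=read_camera("wrist")
print(s["t"],s["ee_pos"],s["tool_rot"].round(4),s["qpos"])
pickle.dump(m,open("m1.pkl","wb"));cv2.imwrite("pics/wrist1.png",im[:,:,::-1])
E
```

```text
2.15 [ 0.49497465 -0.17783783  0.23116366] [[ 9.929e-01  1.191e-01 -3.000e-04]
 [ 1.191e-01 -9.929e-01  1.000e-04]
 [-3.000e-04 -1.000e-04 -1.000e+00]] [-2.30642182e+01  1.76392408e+01  1.07653394e+02 -1.89594810e-03
  5.47261590e+01  6.00990930e+01]
```

View pics/wrist1.png

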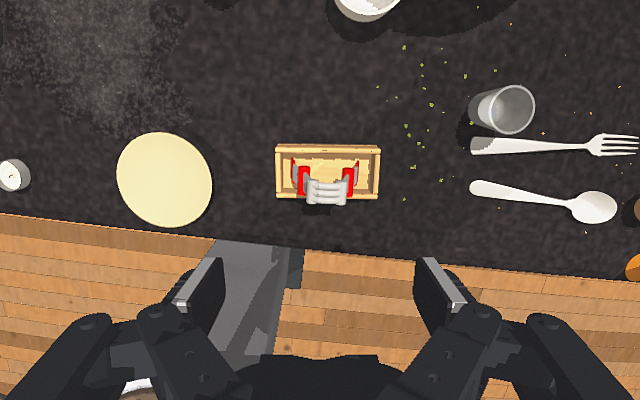

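The wrist view shows the holder (276..380, 145..199) aligned with the image, with the tongs' red bars near (303,180) and (349,180) and the bow near (327,192). I'll enlarge that area for exact pixels.

```bash
python3 - <<'E'
import cv2
i=cv2.imread("pics/wrist1.png")[135:215,268:388]
cv2.imwrite("pics/crop2.png",cv2.resize(i,(780,520),interpolation=cv2.INTER_NEAREST))
E
```

```text
(no output)
```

View pics/crop2.png

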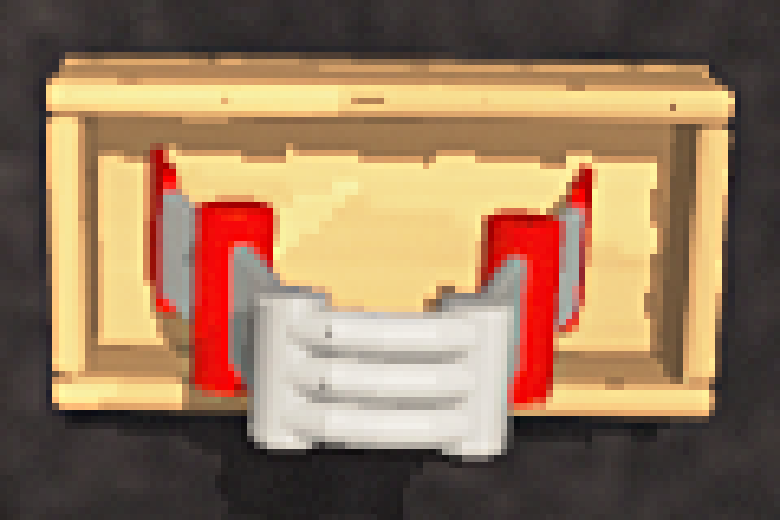

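```bash
python3 - <<'E'
from h import *
import pickle
m=pickle.load(open("m1.pkl","rb"))
f=lambda p,z:onz("wrist",np.array(p)/6.5+[267.6,134.6],z,m)
H=np.array([f(p,.032) for p in((47,82),(733,92),(713,412),(53,408))]);print("holder",H.mean(0).round(4),np.linalg.norm(H-np.roll(H,-1,0),axis=1).round(4))
a=lambda A,B:np.degrees(np.arctan2(*( (B-A)[:2]*[-1,1]*-1)))
def yaw(A,B): # A at +y side -> B
    d=(A-B);return np.degrees(np.arctan2(-d[0],d[1]))
print("yaws holder",yaw(H[0],H[1]),yaw(H[3],H[2]))
L,Rr=f((233,299),.071),f((520,308),.071);print("bars",L,Rr,"mid",(L+Rr)/2,"sep",np.linalg.norm(L-Rr),"yaw",yaw(L,Rr))
B=[f(p,.116) for p in((270,296),(510,308),(505,458),(258,448))];B=np.array(B);print("bow",B.mean(0),yaw(B[0],B[1]),yaw(B[3],B[2]))
print("tool yaw",np.degrees(np.arctan2(.1191,.9929)))
# dish & tea from this view
for p,z in(((164.5,179.5),.015),((13,175),.016)):print(onz("wrist",p,z,m))
E
```

```text
holder [ 0.4997 -0.1878  0.032 ] [0.1109 0.0539 0.1114 0.0547]
yaws holder 6.065902906386188 6.508044683596199
bars [ 0.49777807 -0.16424004  0.071     ] [ 0.50148676 -0.20632444  0.071     ] mid [ 0.49963242 -0.18528224  0.071     ] sep 0.04224749136724022 yaw 5.036179719034239
bow [ 0.50036789 -0.18544064  0.116     ] 3.948103494039986 4.441123393069604
tool yaw 6.840042853398396
[ 0.46727608 -0.00457109  0.015     ]
[0.45177734 0.18250221 0.016     ]
```

{"fn": "carry_out", "kwargs": {"slide": [[0.0047,0.0103,0],[0,0,0.035],[0,0,0.035],[0,0,0.035],[0,0,0.035],[0,0,0.03],[0,0,0.02],[0,0,0.02],[0,0,0.0165],[0,0,0]], "dr": [[0,0,0.04],[0,0,0],[0,0,0],[0,0,0],[0,0,0],[0,0,0],[0,0,0],[0,0,0],[0,0,0],[0,0,0]]}}

```text
t: 3.2
ee_pos: [0.4992, -0.1856, 0.0486]
tool_rot: [[0.996, 0.091, -0.002], [0.091, -0.996, 0.001], [-0.002, -0.001, -1.0]]
ft_force: [-0.6, -0.4, -0.2]
gripper_width: 0.0854
grasp_force: 0.0
```

{"fn": "carry_out", "kwargs": {"slide": [[0,0,0],[0,0,0],[0,0,0],[0,0,0],[0,0,0],[0,0,0],[0,0,0],[0,0,0]], "dr": [[0,0,0],[0,0,0],[0,0,0],[0,0,0],[0,0,0],[0,0,0],[0,0,0],[0,0,0]], "claw": 112}}

```text
t: 4.0
ee_pos: [0.5012, -0.1862, 0.0519]
tool_rot: [[0.996, 0.091, 0.003], [0.091, -0.996, -0.001], [0.003, 0.002, -1.0]]
ft_force: [-1.0, 0.9, 18.2]
gripper_width: 0.0491
grasp_force: 17.6
```

{"fn": "carry_out", "kwargs": {"slide": [[0,0,-0.004],[0,0,0],[0,0,0]], "dr": [[0,0,0],[0,0,0],[0,0,0]]}}

```text
t: 4.3
ee_pos: [0.5, -0.1857, 0.0536]
tool_rot: [[0.996, 0.091, 0.001], [0.091, -0.996, -0.0], [0.001, 0.0, -1.0]]
ft_force: [-0.3, 0.7, -1.3]
gripper_width: 0.0477
grasp_force: 5.2
```

{"fn": "carry_out", "kwargs": {"slide": [[0,0,-0.01],[0,0,-0.02],[0,0,-0.03],[0,0,-0.03],[0,0,-0.03],[0,0,-0.03],[0,0,-0.02],[0,0,0]], "dr": [[0,0,0],[0,0,0],[0,0,0],[0,0,0],[0,0,0],[0,0,0],[0,0,0],[0,0,0]]}}

```text
t: 5.1
ee_pos: [0.501, -0.1861, 0.1918]
tool_rot: [[0.996, 0.091, 0.003], [0.091, -0.996, -0.001], [0.003, 0.002, -1.0]]
ft_force: [0.8, 0.0, -1.5]
gripper_width: 0.0482
grasp_force: 5.2
```

{"fn": "carry_out", "kwargs": {"slide": [[-0.0025,-0.02,0],[-0.0025,-0.041,0],[-0.0025,-0.046,0],[-0.0025,-0.046,0],[-0.0025,-0.046,0],[-0.0025,-0.046,0],[-0.0025,-0.046,0],[-0.0025,-0.041,0],[-0.0022,-0.029,0],[0,0,0]], "dr": [[0,0,0],[0,0,0],[0,0,0],[0,0,0],[0,0,0],[0,0,0],[0,0,0],[0,0,0],[0,0,0],[0,0,0]]}}

```text
t: 6.1
ee_pos: [0.454, 0.1031, 0.1884]
tool_rot: [[0.996, 0.093, -0.002], [0.093, -0.996, 0.0], [-0.002, -0.0, -1.0]]
ft_force: [0.1, -0.2, 0.2]
gripper_width: 0.0477
grasp_force: 5.2
```

{"fn": "carry_out", "kwargs": {"slide": [[0,0,0],[0,0,0]], "dr": [[0,0,0],[0,0,0]]}}

```text
t: 6.3
ee_pos: [0.4554, 0.1001, 0.1888]
tool_rot: [[0.996, 0.091, -0.001], [0.091, -0.996, -0.0], [-0.001, 0.0, -1.0]]
ft_force: [-0.7, -0.6, -0.6]
gripper_width: 0.0481
grasp_force: 5.2
```

```bash
python3 - <<'E'
from h import *
import pickle
s=get_state();m=camera_model("wrist");im=read_camera("wrist")
print(s["t"],s["ee_pos"],s["gripper_width"],s["tool_rot"].round(4))
pickle.dump(m,open("m2.pkl","wb"));cv2.imwrite("pics/wrist2.png",im[:,:,::-1])
E
```

```text
6.3 [0.45542938 0.10006186 0.18882046] 0.04810220359617182 [[ 9.959e-01  9.060e-02 -1.000e-03]
 [ 9.060e-02 -9.959e-01 -3.000e-04]
 [-1.100e-03  2.000e-04 -1.000e+00]]
```

View pics/wrist2.png

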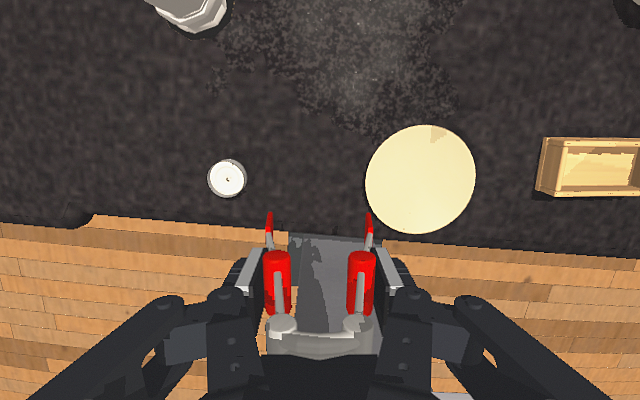

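The wrist view shows the tongs held square, with jaw fronts near (269,212) and (369,212). The tea light is at (228,177), the dish at (421,179) and the empty holder at right.

```bash
python3 - <<'E'
from h import *
import pickle
m=pickle.load(open("m2.pkl","rb"));im=cv2.imread("pics/wrist2.png");g=im.astype(int)
def blob(mask,seed):
    n,l,st,c=cv2.connectedComponentsWithStats(mask.astype(np.uint8));k=l[seed[1],seed[0]]
    cs=cv2.findContours((l==k).astype(np.uint8),0,1)[0][0];h=cv2.convexHull(cs);return cv2.fitEllipse(h),st[k]
sub=np.zeros(g.shape[:2],bool);sub[120:240,190:262]=1
e,st=blob((g.min(2)>95)&sub,(228,177));print("tea",e,st)
sub[:]=0;sub[120:238,345:500]=1
d,st=blob((g[:,:,2]>140)&sub,(421,180));print("dish",d,st)
for z in(.016,.010):
  T=onz("wrist",e[0],z,m);print("tea",T.round(4))
D=onz("wrist",d[0],.015,m);print("dish",D.round(4))
# diameters
def diam(e,z):
    c,ax,an=e;c=np.array(c);o=[]
    for k,t in((0,an),(1,an+90)):
        v=np.array([np.cos(np.radians(t)),np.sin(np.radians(t))])*ax[k]/2
        o.append(np.linalg.norm(onz("wrist",c+v,z,m)-onz("wrist",c-v,z,m)))
    return o
print(diam(e,.016),diam(d,.015))
red=(g[:,:,2]>120)&(g[:,:,1]<60);r=np.argwhere(red[:240]);
for lo,hi in((255,300),(350,385)):
    q=r[(r[:,1]>lo)&(r[:,1]<hi)];print("jaw",q.min(0),q.max(0),"top px",q[q[:,0]==q[:,0].min()])
for z in(.14,.143,.146):print(z,[onz("wrist",p,z,m).round(4).tolist() for p in((268.5,212),(369,212))])
E
```

```text
tea ((226.6218719482422, 177.82643127441406), (38.0732536315918, 39.35694122314453), 73.25466918945312) [ 207  159   40   39 1167]
dish ((419.9665222167969, 178.96621704101562), (104.97653198242188, 114.54029083251953), 49.33179473876953) [ 365  125  111  109 9477]
tea [0.4515 0.1905 0.016 ]
tea [0.4501 0.1921 0.01  ]
dish [ 0.4678 -0.0022  0.015 ]
[np.float64(0.0380680746474309), np.float64(0.04052489262424658)] [np.float64(0.11217796819186843), np.float64(0.11220832970492826)]
jaw [212 265] [236 272] top px [[212 268]
 [212 269]
 [212 270]
 [212 271]]
jaw [212 364] [239 372] top px [[212 368]]
0.14 [[0.4626, 0.1307, 0.14], [0.4683, 0.0684, 0.14]]
0.143 [[0.4637, 0.1303, 0.143], [0.4693, 0.069, 0.143]]
0.146 [[0.4647, 0.1299, 0.146], [0.4702, 0.0696, 0.146]]
```

{"fn": "carry_out", "kwargs": {"slide": [[0.0013,-0.02,0],[0.0013,-0.03,0],[0.0013,-0.035,0],[0.0012,-0.0318,0],[0,0,0.02],[0,0,0.04],[0,0,0.045],[0,0,0.035],[0,0,0.019],[0,0,0]], "dr": [[0,0,0],[0,0,0],[0,0,0],[0,0,0],[0,0,0],[0,0,0],[0,0,0],[0,0,0],[0,0,0],[0,0,0]]}}

```text
t: 7.35
ee_pos: [0.4504, 0.1926, 0.0602]
tool_rot: [[0.996, 0.089, -0.004], [0.089, -0.996, -0.001], [-0.004, 0.001, -1.0]]
ft_force: [0.6, -0.3, -1.0]
gripper_width: 0.0478
grasp_force: 5.2
```

```bash
python3 - <<'E'
from h import *
import pickle
w=read_camera("wrist");a=read_camera("scene");b=read_camera("side")
s=get_state();print(s["t"],s["ee_pos"],s["ft_force"])
m=camera_model("wrist");pickle.dump(m,open("m3.pkl","wb"))
np.savez("l3.npz",w=w)
c=lambda i,x,y,w,h:cv2.resize(i[y:y+h,x:x+w],(400,300),interpolation=cv2.INTER_CUBIC)
o=np.vstack([np.hstack([c(a,310,240,100,80),c(b,332,250,100,80)]),np.hstack([cv2.resize(w,(400,300)),c(w,220,150,200,150)])])
cv2.imwrite("pics/low.png",o[:,:,::-1])
E
```

```text
7.5 [0.45215654 0.19356011 0.06275647] [ 0.34885532  0.70203228 -0.36446434]
```

View pics/low.png

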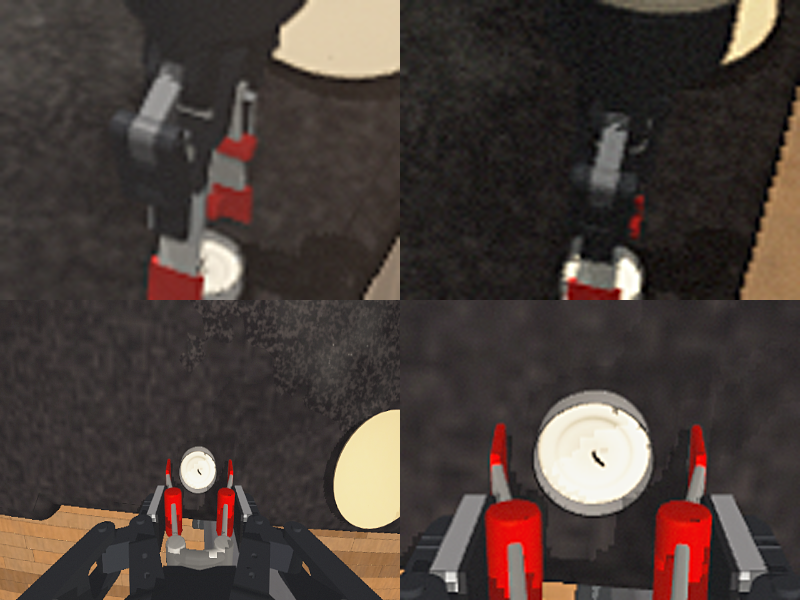

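```bash
python3 - <<'E'
from h import *
import pickle
m=pickle.load(open("m3.pkl","rb"))
T=onz("wrist",(317,229.5),.016,m);print("tea",T, "bottom rim back", onz("wrist",(317,195),0,m), "front", onz("wrist",(317,258),.016,m))
for z in(.0165,.03,.04):print(z,onz("wrist",(270,212.5),z,m),onz("wrist",(368.5,212.5),z,m))
e=get_state()["ee_pos"];print(e)
# predicted px of front jaw corners if centre (TCP)+12mm
R=get_state()["tool_rot"]
for x in(0,.012):
  for z in(.0165,.0435):
    print(x,z,proj("wrist",[e*[1,1,0]+[0,0,z]+R[:,0]*x+R[:,1]*y for y in(-.029,.029)],m).round(1).tolist())
E
```

```text
tea [0.4513316 0.1931639 0.016    ] bottom rim back [0.46920586 0.19483917 0.        ] front [0.4317554  0.19141687 0.016     ]
0.0165 [0.46003399 0.22291416 0.0165    ] [0.4655032 0.1626768 0.0165   ]
0.03 [0.46472092 0.22119265 0.03      ] [0.46979879 0.16526544 0.03      ]
0.04 [0.46819272 0.21991745 0.04      ] [0.47298071 0.16718295 0.04      ]
[0.45215654 0.19356011 0.06275647]
0 0.0165 [[270.0, 228.5], [363.0, 228.5]]
0 0.0435 [[262.9, 246.5], [369.5, 246.6]]
0.012 0.0165 [[269.1, 210.2], [363.8, 210.2]]
0.012 0.0435 [[261.7, 225.9], [370.5, 225.9]]
```

{"fn": "carry_out", "kwargs": {"slide": [[0,0,0.005],[0,0,0.005],[0,0,0.005],[0,0,0],[0,0,0]], "dr": [[0,0,0],[0,0,0],[0,0,0],[0,0,0],[0,0,0]]}}

```text
t: 8.0
ee_pos: [0.4515, 0.1938, 0.0501]
tool_rot: [[0.996, 0.091, -0.0], [0.091, -0.996, -0.0], [-0.0, 0.0, -1.0]]
ft_force: [-0.3, -0.4, 0.1]
gripper_width: 0.0481
grasp_force: 5.2
```

{"fn": "carry_out", "kwargs": {"slide": [[0,0,0],[0,0,0],[0,0,0],[0,0,0],[0,0,0]], "dr": [[0,0,0],[0,0,0],[0,0,0],[0,0,0],[0,0,0]], "claw": 128}}

```text
t: 8.5
ee_pos: [0.4516, 0.1938, 0.0501]
tool_rot: [[0.996, 0.091, 0.0], [0.091, -0.996, 0.0], [0.0, -0.0, -1.0]]
ft_force: [0.1, -0.6, -0.2]
gripper_width: 0.0425
grasp_force: 8.1
```

{"fn": "carry_out", "kwargs": {"slide": [[0,0,0],[0,0,0],[0,0,0],[0,0,0],[0,0,0]], "dr": [[0,0,0],[0,0,0],[0,0,0],[0,0,0],[0,0,0]], "claw": 138}}

```text
t: 9.0
ee_pos: [0.4517, 0.1938, 0.0502]
tool_rot: [[0.996, 0.091, 0.0], [0.091, -0.996, 0.0], [0.0, -0.0, -1.0]]
ft_force: [0.6, 0.6, 2.3]
gripper_width: 0.0396
grasp_force: 20.0
```

{"fn": "carry_out", "kwargs": {"slide": [[0,0,-0.005],[0,0,-0.01],[0,0,-0.015],[0,0,-0.02],[0,0,-0.02],[0,0,-0.015],[0,0,-0.01],[0,0,0],[0,0,0]], "dr": [[0,0,0],[0,0,0],[0,0,0],[0,0,0],[0,0,0],[0,0,0],[0,0,0],[0,0,0],[0,0,0]]}}

```text
t: 9.9
ee_pos: [0.4515, 0.1938, 0.126]
tool_rot: [[0.996, 0.091, 0.0], [0.091, -0.996, 0.0], [0.0, -0.0, -1.0]]
ft_force: [-0.8, 0.1, -0.8]
gripper_width: 0.0393
grasp_force: 20.3
```

```bash
python3 - <<'E'
from h import *
import pickle
w=read_camera("wrist");a=read_camera("scene");b=read_camera("side")
s=get_state();print(s["t"],s["ee_pos"],s["ft_force"],s["grasp_force"],s["gripper_width"])
m=camera_model("wrist");pickle.dump(m,open("m4.pkl","wb"));cv2.imwrite("pics/wrist4.png",w[:,:,::-1])
c=lambda i,x,y,w,h:cv2.resize(i[y:y+h,x:x+w],(400,300),interpolation=cv2.INTER_CUBIC)
o=np.vstack([np.hstack([c(a,310,180,120,120),c(b,332,190,120,120)]),np.hstack([cv2.resize(w,(400,300)),c(w,220,150,200,150)])])
cv2.imwrite("pics/lift.png",o[:,:,::-1])
E
```

```text
10.05 [0.4511837  0.19365666 0.12551012] [-0.03010923 -0.0131552  -0.59746335] 20.32563418149948 0.039810265015024694
```

View pics/lift.png

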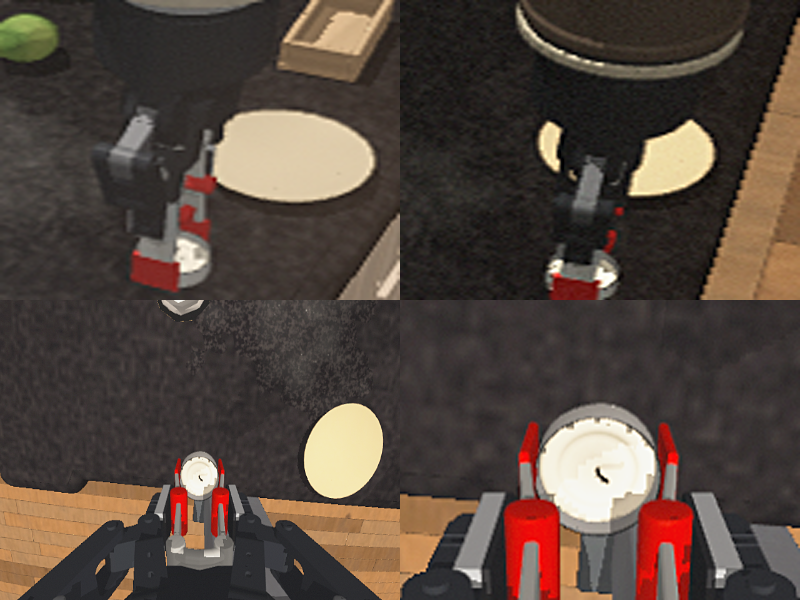

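The tea light hangs level in the jaws, centred between them, and the dish is in full view (wrist about (550,200)). I'll refine the dish centre from all views.

```bash
python3 - <<'E'
from h import *
import pickle
from scipy.optimize import least_squares
def cont(f,box,seed):
    g=cv2.imread(f).astype(int);s=np.zeros(g.shape[:2],bool);x,y,w,h=box;s[y:y+h,x:x+w]=1
    m=((g[:,:,2]>115)&s).astype(np.uint8);n,l=cv2.connectedComponents(m);k=l[seed[1],seed[0]]
    return cv2.convexHull(cv2.findContours((l==k).astype(np.uint8),0,1)[0][0])[:,0].astype(float)
for n,f,box,seed,m in(("wrist","pics/wrist4.png",(450,110,190,160),(550,195),pickle.load(open("m4.pkl","rb"))),("wrist","pics/wrist2.png",(345,110,160,128),(421,180),pickle.load(open("m2.pkl","rb"))),("scene","pics/scene0.png",(360,215,72,55),(396,245),None),("side","pics/side0.png",(365,222,70,55),(400,252),None)):
    P=cont(f,box,seed);W=np.array([onz(n,p,.015,m)[:2] for p in P])
    r=least_squares(lambda q:np.hypot(*(W-q[:2]).T)-.056,[.465,0],loss="soft_l1",f_scale=.001);print(n,f,r.x.round(4),len(P),"rms",np.sqrt((r.fun**2).mean()).round(4))
m=pickle.load(open("m4.pkl","rb"));print("tea",onz("wrist",(220+(598-400)/2,150+(467-300)/2),.0755+.016,m))
print(get_state()["ee_pos"])
E
```

```text
wrist pics/wrist4.png [ 0.465  -0.0027] 53 rms 0.0002
wrist pics/wrist2.png [ 0.4653 -0.003 ] 45 rms 0.0003
scene pics/scene0.png [ 0.4645 -0.0016] 24 rms 0.0008
side pics/side0.png [ 0.4636 -0.002 ] 28 rms 0.0007
tea [0.45292809 0.19225306 0.0915    ]
[0.4511837  0.19365666 0.12551012]
```

{"fn": "carry_out", "kwargs": {"slide": [[-0.001,0.015,0],[-0.001,0.03,0],[-0.001,0.04,0],[-0.001,0.045,0],[-0.001,0.045,0],[-0.001,0.035,0],[0,0.025,0],[0,0.01,0],[0,0,0],[0,0,0]], "dr": [[0,0,0],[0,0,0],[0,0,0],[0,0,0],[0,0,0],[0,0,0],[0,0,0],[0,0,0],[0,0,0],[0,0,0]]}}

```text
t: 11.05
ee_pos: [0.4643, -0.0015, 0.1259]
tool_rot: [[0.996, 0.09, -0.0], [0.09, -0.996, 0.0], [-0.0, -0.0, -1.0]]
ft_force: [-0.5, 1.0, -0.6]
gripper_width: 0.0394
grasp_force: 20.4
```

{"fn": "carry_out", "kwargs": {"slide": [[0,0,0.01],[0,0,0.02],[0,0,0.025],[0,0,0.015],[0,0,0.0075],[0,0,0.004],[0,0,0],[0,0,0]], "dr": [[0,0,0],[0,0,0],[0,0,0],[0,0,0],[0,0,0],[0,0,0],[0,0,0],[0,0,0]]}}

```text
t: 11.85
ee_pos: [0.4648, -0.0017, 0.0613]
tool_rot: [[0.996, 0.091, 0.001], [0.091, -0.996, -0.0], [0.001, 0.0, -1.0]]
ft_force: [-0.2, -0.5, -0.2]
gripper_width: 0.0395
grasp_force: 20.4
```

Tea-light bottom is about 5 mm above the dish floor, so I'll lower slowly until it touches.

{"fn": "carry_out", "kwargs": {"slide": [[0,0,0.0015],[0,0,0.0015],[0,0,0.0015],[0,0,0],[0,0,0],[0,0,0]], "dr": [[0,0,0],[0,0,0],[0,0,0],[0,0,0],[0,0,0],[0,0,0]]}}

```text
t: 12.45
ee_pos: [0.4646, -0.0018, 0.0573]
tool_rot: [[0.996, 0.091, 0.0], [0.091, -0.996, -0.0], [0.0, 0.0, -1.0]]
ft_force: [0.8, 0.3, -0.2]
gripper_width: 0.0399
grasp_force: 20.4
```

{"fn": "carry_out", "kwargs": {"slide": [[0,0,0.001],[0,0,0],[0,0,0]], "dr": [[0,0,0],[0,0,0],[0,0,0]]}}

```text
t: 12.75
ee_pos: [0.4646, -0.0018, 0.0565]
tool_rot: [[0.996, 0.091, 0.0], [0.091, -0.996, 0.0], [0.0, 0.0, -1.0]]
ft_force: [0.4, 0.0, 0.8]
gripper_width: 0.0395
grasp_force: 20.5
```

{"fn": "carry_out", "kwargs": {"slide": [[0,0,0],[0,0,0],[0,0,0],[0,0,0],[0,0,0],[0,0,0],[0,0,0]], "dr": [[0,0,0],[0,0,0],[0,0,0],[0,0,0],[0,0,0],[0,0,0],[0,0,0]], "claw": 118}}

```text
t: 13.45
ee_pos: [0.4645, -0.0018, 0.0565]
tool_rot: [[0.996, 0.091, -0.0], [0.091, -0.996, 0.0], [-0.0, -0.0, -1.0]]
ft_force: [0.3, -0.9, -0.3]
gripper_width: 0.0462
grasp_force: 6.3
```

{"fn": "carry_out", "kwargs": {"slide": [[0,0,-0.005],[0,0,-0.01],[0,0,-0.015],[0,0,-0.02],[0,0,-0.03],[0,0,-0.035],[0,0,-0.03],[0,0,-0.02],[0,0,0],[0,0,0]], "dr": [[0,0,0],[0,0,0],[0,0,0],[0,0,0],[0,0,0],[0,0,0],[0,0,0],[0,0,0],[0,0,0],[0,0,0]]}}

```text
t: 14.45
ee_pos: [0.4646, -0.0018, 0.1888]
tool_rot: [[0.996, 0.091, 0.001], [0.091, -0.996, -0.0], [0.001, 0.0, -1.0]]
ft_force: [0.9, -0.4, -0.5]
gripper_width: 0.0461
grasp_force: 6.3
```

```bash
python3 - <<'E'
from h import *
import pickle
w=read_camera("wrist");a=read_camera("scene")
s=get_state();print(s["t"],s["ee_pos"],s["grasp_force"],s["gripper_width"])
m=camera_model("wrist");pickle.dump(m,open("m5.pkl","wb"));cv2.imwrite("pics/wrist5.png",w[:,:,::-1])
c=cv2.resize(a[190:290,320:470],(450,300),interpolation=cv2.INTER_CUBIC)
cv2.imwrite("pics/rel.png",np.hstack([cv2.resize(w[60:260,200:],(440*300//200*350//660,300)),c])[:,:,::-1])
E
```

```text
14.55 [ 0.46402407 -0.00178124  0.18792955] 6.3030510395765305 0.045478612594852696
```

View pics/rel.png

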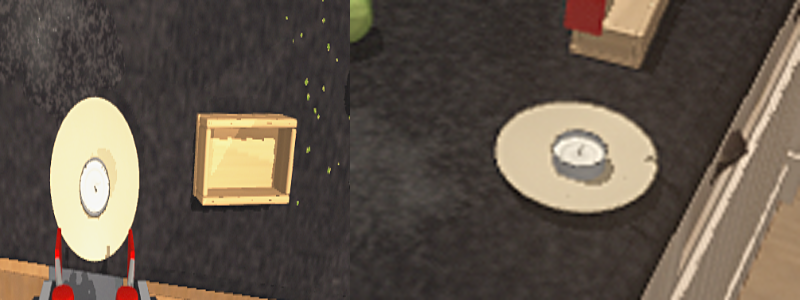

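The tea light sits upright in the middle of the dish, and the holder is unmoved. Now I'll return the tongs.

{"fn": "carry_out", "kwargs": {"slide": [[0.003,0.02,0],[0.003,0.03,0],[0.003,0.035,0],[0.003,0.04,0],[0.003,0.04,0],[0.003,0.03,0],[0.003,0.024,0],[0.0024,0.015,0],[0,0,0],[0,0,0]], "dr": [[0,0,0],[0,0,0],[0,0,0],[0,0,0],[0,0,0],[0,0,0],[0,0,0],[0,0,0],[0,0,-0.02],[0,0,0]]}}

```text
t: 15.55
ee_pos: [0.4997, -0.186, 0.1879]
tool_rot: [[0.994, 0.107, -0.001], [0.107, -0.994, 0.001], [-0.001, -0.001, -1.0]]
ft_force: [0.3, -0.0, -0.6]
gripper_width: 0.0458
grasp_force: 6.3
```

{"fn": "carry_out", "kwargs": {"slide": [[0,0,0.015],[0,0,0.03],[0,0,0.035],[0,0,0.03],[0,0,0.02],[0,0,0.015],[0,0,0.01],[0,0,0.007],[0,0,0],[0,0,0]], "dr": [[0,0,0],[0,0,0],[0,0,0],[0,0,0],[0,0,0],[0,0,0],[0,0,0],[0,0,0],[0,0,0],[0,0,0]]}}

```text
t: 16.55
ee_pos: [0.5005, -0.1866, 0.0593]
tool_rot: [[0.994, 0.106, 0.001], [0.106, -0.994, -0.0], [0.001, 0.0, -1.0]]
ft_force: [0.2, -0.0, -0.8]
gripper_width: 0.0462
grasp_force: 6.3
```

{"fn": "carry_out", "kwargs": {"slide": [[0,0,0.002],[0,0,0.002],[0,0,0.0015],[0,0,0.0015],[0,0,0],[0,0,0]], "dr": [[0,0,0],[0,0,0],[0,0,0],[0,0,0],[0,0,0],[0,0,0]]}}

```text
t: 17.15
ee_pos: [0.5002, -0.1866, 0.0533]
tool_rot: [[0.994, 0.106, -0.0], [0.106, -0.994, 0.0], [-0.0, -0.0, -1.0]]
ft_force: [-1.3, 1.0, -1.4]
gripper_width: 0.0455
grasp_force: 6.3
```

{"fn": "carry_out", "kwargs": {"slide": [[0,0,0.001],[0,0,0],[0,0,0]], "dr": [[0,0,0],[0,0,0],[0,0,0]]}}

```text
t: 17.45
ee_pos: [0.5004, -0.1866, 0.0527]
tool_rot: [[0.994, 0.106, 0.0], [0.106, -0.994, -0.0], [0.0, 0.0, -1.0]]
ft_force: [-0.5, 1.1, 3.7]
gripper_width: 0.0458
grasp_force: 6.4
```

{"fn": "carry_out", "kwargs": {"slide": [[0,0,0],[0,0,0],[0,0,0],[0,0,0]], "dr": [[0,0,0],[0,0,0],[0,0,0],[0,0,0]], "claw": 102}}

```text
t: 17.85
ee_pos: [0.5001, -0.1865, 0.0524]
tool_rot: [[0.994, 0.106, -0.0], [0.106, -0.994, 0.0], [-0.0, -0.0, -1.0]]
ft_force: [-0.4, 0.9, -0.3]
gripper_width: 0.051
grasp_force: 3.4
```

Contact felt at 3.7 N, so the tongs are on the floor. Opening fully, then a straight retreat.

{"fn": "carry_out", "kwargs": {"slide": [[0,0,0],[0,0,0],[0,0,0],[0,0,0],[0,0,0],[0,0,0],[0,0,0],[0,0,0]], "dr": [[0,0,0],[0,0,0],[0,0,0],[0,0,0],[0,0,0],[0,0,0],[0,0,0],[0,0,0]], "claw": 0}}

```text
t: 18.65
ee_pos: [0.5002, -0.1866, 0.0525]
tool_rot: [[0.994, 0.106, 0.0], [0.106, -0.994, -0.0], [0.0, 0.0, -1.0]]
ft_force: [-0.1, -0.6, 0.1]
gripper_width: 0.0857
grasp_force: 0.0
```

{"fn": "carry_out", "kwargs": {"slide": [[0,0,-0.01],[0,0,-0.02],[0,0,-0.03],[0,0,-0.04],[0,0,-0.04],[0,0,-0.04],[0,0,-0.03],[0,0,-0.014],[0,0,0],[0,0,0]], "dr": [[0,0,0],[0,0,0],[0,0,0],[0,0,0],[0,0,0],[0,0,0],[0,0,0],[0,0,0],[0,0,0],[0,0,0]]}}

```text
t: 19.65
ee_pos: [0.4997, -0.1864, 0.2309]
tool_rot: [[0.994, 0.106, -0.001], [0.106, -0.994, 0.0], [-0.001, -0.0, -1.0]]
ft_force: [0.6, -1.1, 0.1]
gripper_width: 0.0851
grasp_force: 0.0
```

```bash
python3 - <<'E'
from h import *
w=read_camera("wrist");s=get_state();print(s["t"],s["ee_pos"],s["gripper_width"],s["joint_velocities"].round(2))
cv2.imwrite("pics/end.png",cv2.resize(w[110:240,100:420],(800,325))[:,:,::-1])
E
```

```text
19.7 [ 0.49948672 -0.18625734  0.23049407] 0.08569853371215604 [ 0.02  0.44  0.16 -0.07  0.2   0.01]
```

View pics/end.png

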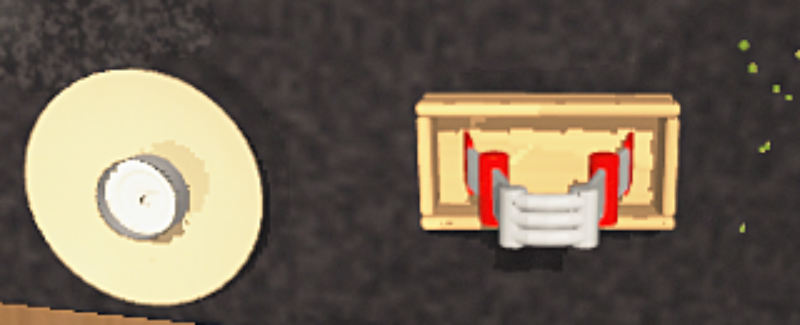

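The tongs stand upright and centred in the holder (crop (548,185)), and the tea light is upright in the dish (crop (143,197)). Handing in.

```bash
python3 -c "
from cell import *
print(finish_job())"
```

```text
the job is handed in; nothing more can be done
None
```

I handed in the job at about 20 s of robot time: the tea light stands upright in the middle of the dish and the tongs are back upright in their holder, let go; the final picture shows both in place, but no verdict was returned.

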